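# Find the blind hole of a spacer on a gauge pin, then hold it hole-up

### The arm

A 7-joint arm with a two-finger parallel gripper is mounted at the origin on a cart in front of the work surface, level with it; the furniture and walls round the work are solid. World frame = base frame: x ahead of the robot, y to its left, z up, the work surface at z = 0. Lengths are in mm, angles in rad, forces in N, time in s.
With the tool pointing down it reaches from about 350 to 775 mm from the base axis. Payload 3.1 kg.
Tool frame: the origin (TCP) lies at the centre of the arm's flange, where the gripper is bolted on; the fingertips stand 173 mm ahead of it and the grasp point (between the pads) lies 155 mm ahead of it; z points along the fingers, y is the line along which they close (so a half turn about z gives the same grasp; the last joint's range is limited). The gripper opens to 85 mm and grips with 20 to 120 N. Pads are 22 mm wide; open, the fingers measure 114 mm over their backs; the gripper's body (76 mm by 85 mm) begins 54 mm behind the grasp point. The pads swing forward as they close: fully open they stand 13 mm farther back than shut.
Start: joints at [-1.379, 0.311, 0.014, 1.512, -0.004, 1.319, -0.027], TCP at [127.388, 535.056, 404.704] pointing down, gripper open.
Joint ranges: [-2.7, 2.7], [-0.3, 1.91], [-1.27, 1.3], [0.12, 2.57], [-1.44, 4.58], [0.2, 2.03], [-3.05, 3.05]. Speed limits (rad/s): [2.79, 2.79, 3.14, 3.14, 3.14, 3.14, 3.14].

### API

Orientations are given as [roll, pitch, yaw] about the fixed x, y, z axes, in that order (R = Rz(yaw) Ry(pitch) Rx(roll)).
In Python, from cell import env gives the robot as it stands.
- The arm moves only by the shell command python3 -m crank 'ROWS' [OPENING]. ROWS is JSON, a list of rows, each a list of 2 entries, a list of its own where there are three numbers: the shift along the tool's x, y, z scaled (see below), then the turn, a rotation vector about the tool's x, y, z scaled (see below). A call has 1 to 20 rows; each row shifts and turns the commanded pose from where the row before left it, along the tool's axes as they then stand; what a row does not reach is not made up. The controller multiplies each number of a shift by 750 mm and each number of a turn by 180 degrees. A row lasts 1/8 s, in which the tool goes at most 62.5 mm and 10.7 degrees, less where a joint would pass 70% of its speed; a pose out of reach is approached as far as the arm can. A call with a number of a shift or a turn outside -1 to 1 is refused whole. A call with a gripper value outside its range is refused whole. OPENING is the opening, from 0 (shut) to 1 (fully open), set as the call begins (- or left out, the last holds). The fingers move at their own pace and stop on an object; the grip force is fixed at half the most. Time passes only in rows, so rows that do not move let the fingers close. It gives the time, the measured TCP pose, the force, the opening and the grip force at its end, in the units of the state.
- env.state(): the state, without advancing time (a new reading comes with each control period).
- env.capture(name): name is "side" or "top"; returns the picture (480x640x3 uint8, red, green, blue); there is no depth.
- env.get_calibration(name): a dict with "K" (3x3 intrinsics, pixels), "extrinsics" (4x4, takes a point from camera to world coordinates). Camera axes: x right, y down, z forward; pixel columns grow to the right and rows downward; lengths in mm; the calibration is good to about 2 mm. A picture is of the moment at which its call begins. get_calibration takes no time and is no camera call.
- env.job_done(): hands the job in; it is judged then, once.
The state is a dict: "time_s": time; "q": joint angles; "qvel": joint speeds; "joint_efforts": joint torques, N m; "eef_pos": TCP position; "orientation": TCP orientation; "force": force on the tool from outside, world axes, zero at the start; "torque": the same for the moment, N m; "gripper_width": finger opening in mm; "gripper_force": force on a finger pad.
Only numpy, scipy, OpenCV 4.12 (cv2) and the standard library are available. Lean on these libraries where they do the work, as an engineer would, in place of code of your own. Each camera call takes 0.05 s, during which the arm holds its last target. There are 200 camera calls.

### The job

The blue spacer block has a blind hole in one end only. Pick it up, feel for the hole by setting it upright, hole down, over the brass gauge pin until the pin is fully up inside it, then take it off, turn it over and finish still holding it in the gripper, hole facing straight up, still, and well clear of the table (underside a good 10 cm up). Leave the tape roll, the coverslip box and the vial where they are.

Things in the scene. Friction and masses are not known exactly. Their poses are not given: they have to be found in the camera images.
- spacer_center (a point): Centre of the loose blue square spacer block, 40 x 40 x 70 mm, about 0.15 kg, lying on a long side (centre 20 mm up). Its x axis runs along the 70 mm length. Both ends look alike (thin silver band round the block, four flush screw heads), but the +x end, 35 mm from the centre, has the blind hole in its middle: 18 mm diameter, 34 mm deep, 2 mm chamfer. The -x end is solid.
- pin_tip (a point): Top of the brass gauge pin, an upright pin of 12 mm diameter standing 30 mm proud of its base, its last 6 mm tapering to 7 mm. The aluminium base is 80 x 80 x 10 mm, fixed to the table; the tip is 40 mm above the table. A spacer fully on the pin stands on the base, with the pin 30 mm up its hole.
- pin_gauge: The gauge: base and pin, fixed to the table; origin at the centre of the base's underside, on the table, straight below the tip. A bench vice stands on the table to its right (towards -y), so the hand is better kept off that side.
- tape_roll_1_center (a point): Centre of a loose roll of black tape, 68 mm across and 20 mm high, lying flat; a bystander.
- coverslips_center (a point): Centre of a loose small white coverslip box, 31 x 31 x 23 mm; a bystander.
- bead_vial_center (a point): Centre of a loose vial with a green cap, 22 mm across and 45 mm high, standing; a bystander.
- spacer: The spacer block itself (same axes as its centre point); origin in the middle of the side it lies on at the start, 20 mm below the centre along its z axis. At the start the hole end points any way. The table at x 0.44 to 0.6, y 0.06 to 0.25 is otherwise clear, with room to lay it down again.
Things that resemble listed ones, but are neither listed nor needed, are in the scene too. Of the things shaped like the spacer, the blue one is meant. What is shaped like the pin_gauge but green or orange is not meant.

How it is judged:
By the outcome, as a careful person would: the job done as asked, in the order asked, and still so for the second after the job is handed in, while the arm keeps its last pose, push and grip.
It also fails if it takes over 72 s, if anything falls off the work surface, if the arm or the gripper's body presses on something with over 40 N, if the wrist force passes 120 N, or if a joint passes its speed limit or range.

## Working session

There is one attempt and no reset: what is moved stays moved. The work goes in short steps, Python scripts to look and compute and a shell command to move; the robot and the scene stay as the last step left them, time stands still between calls to the robot, and variables do not carry over. Pictures are saved under pics/ and viewed, at most 10 in all, crops included, and the job is handed in when it is done.

```bash
ls; mkdir -p pics; python3 - <<'E'
from cell import env
import cv2
for n in("top","side"):
    cv2.imwrite(f"pics/{n}0.png",env.capture(n)[:,:,::-1]); c=env.get_calibration(n); print(n,c["K"],c["extrinsics"])
s=env.state(); print({k:s[k] for k in("eef_pos","orientation","force","gripper_width","time_s")})
E
```

```text
pics
top [[473.44215662   0.         320.17689873]
 [  0.         473.44215662 235.76987237]
 [  0.           0.           1.        ]] [[ 2.02424557e-02 -9.96314542e-01  8.33521219e-02  5.27237221e+02]
 [-9.99569364e-01 -2.19389340e-02 -1.94876919e-02  6.71638424e+01]
 [ 2.12445275e-02 -8.29217488e-02 -9.96329591e-01  9.28143019e+02]
 [ 0.00000000e+00  0.00000000e+00  0.00000000e+00  1.00000000e+00]]
side [[539.4354923    0.         319.43863007]
 [  0.         539.4354923  237.09017201]
 [  0.           0.           1.        ]] [[ 8.98030088e-01 -2.39001924e-01  3.69350838e-01  2.49544239e+02]
 [-4.39933614e-01 -4.89041903e-01  7.53190834e-01 -6.47689581e+02]
 [ 6.13977929e-04 -8.38877880e-01 -5.44319324e-01  5.67387030e+02]
 [ 0.00000000e+00  0.00000000e+00  0.00000000e+00  1.00000000e+00]]
{'eef_pos': array([127.33109463, 534.7768411 , 403.73001199]), 'orientation': array([-3.13949490e+00,  7.41781247e-05,  2.90784037e+00]), 'force': array([-0.25490477, -0.69696634,  0.02955741]), 'gripper_width': 85.53369038724642, 'time_s': 0.1}
```

View pics/top0.png

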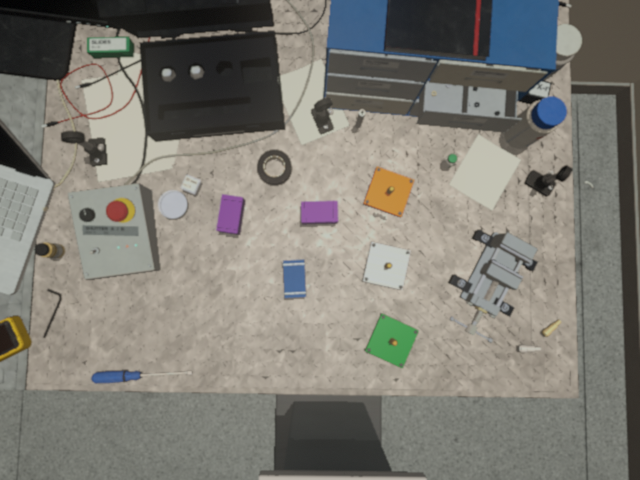

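View pics/side0.png

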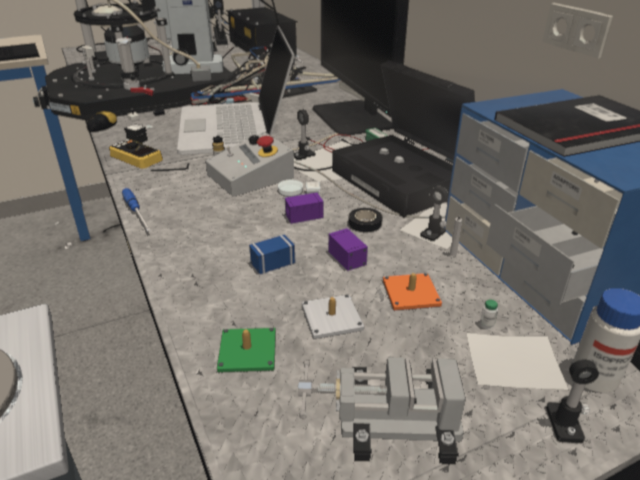

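The top view shows three candidates with the spacer's shape: blue at (294,279), and purple at (231,215) and (319,212). The blue one is meant. Three gauges are visible: bare aluminium at (387,266), orange at (389,191) and green at (392,340). The aluminium one is meant. I'll measure both and confirm them in one crop.

```bash
cat > h.py <<'E'
from cell import env
import cv2, numpy as np
def cal(n):
    c=env.get_calibration(n); return np.array(c["K"]),np.array(c["extrinsics"])
def plane(n,uv,z):
    K,T=cal(n); d=np.array([np.linalg.solve(K,[u,v,1]) for u,v in np.reshape(uv,(-1,2))])@T[:3,:3].T
    return T[:3,3]+d*((z-T[2,3])/d[:,2])[:,None]
def ray(n,uv):
    K,T=cal(n); d=T[:3,:3]@np.linalg.solve(K,[*uv,1]); return T[:3,3],d/np.linalg.norm(d)
def cross(a,b):
    (p,d),(q,e)=ray("top",a),ray("side",b); s=np.linalg.lstsq(np.c_[d,-e],q-p,rcond=None)[0]
    return (p+d*s[0]+q+e*s[1])/2, np.linalg.norm(p+d*s[0]-q-e*s[1])
def proj(n,X):
    K,T=cal(n); c=(np.reshape(X,(-1,3))-T[:3,3])@T[:3,:3]; p=c@K.T; return p[:,:2]/p[:,2:]
E
python3 - <<'E'
from h import *
t=cv2.imread("pics/top0.png"); s=cv2.imread("pics/side0.png")
def brass(im,box):
    x0,y0,x1,y1=box; h=cv2.cvtColor(im[y0:y1,x0:x1],cv2.COLOR_BGR2HSV)
    m=cv2.inRange(h,(8,90,40),(28,255,255)); ys,xs=np.nonzero(m); return xs+x0,ys+y0
x,y=brass(t,(370,250,405,282)); print("pin top px",x.min(),x.max(),y.min(),y.max(),x.mean(),y.mean())
print(plane("top",(x.mean(),y.mean()),35))
x,y=brass(s,(318,290,348,320)); print("pin side",x.min(),x.max(),y.min(),y.max(),x.mean())
# base: bright low-sat plate
h=cv2.cvtColor(t,cv2.COLOR_BGR2HSV); m=cv2.inRange(h,(0,0,150),(180,60,255)); r=np.zeros_like(m); r[235:298,355:420]=m[235:298,355:420]
c=max(cv2.findContours(r,0,2)[0],key=cv2.contourArea); R=cv2.minAreaRect(c); print("base",R,plane("top",R[0],10))
# blue
m=cv2.inRange(h,(100,90,30),(125,255,255)); r=np.zeros_like(m); r[250:310,270:320]=m[250:310,270:320]; r=cv2.morphologyEx(r,3,np.ones((9,9)))
c=max(cv2.findContours(r,0,2)[0],key=cv2.contourArea); R=cv2.minAreaRect(c); b=cv2.boxPoints(R); print("blue",R); print(plane("top",b,40).round(1),plane("top",R[0],40))
A=cv2.resize(t[245:305,265:415],(750,300),interpolation=2); B=cv2.resize(s[225:345,235:385],(375,300),interpolation=2); C=cv2.resize(s[230:280,243:303],(360,300),interpolation=2)
cv2.imwrite("pics/crop.png",np.vstack([A,np.hstack([B,C])[:, :750] if 0 else cv2.copyMakeBorder(np.hstack([B,C]),0,0,0,15,0)]))
E
```

```text
pin top px 386 390 264 267 388.11764705882354 265.4117647058824
[[548.59668342 -79.8069648   35.        ]]
pin side 329 334 297 314 331.6236559139785
base ((387.0, 266.0), (62.0, 64.0), 90.0) [[548.00913379 -81.75322388  10.        ]]
blue ((293.87908935546875, 278.5810546875), (36.00502395629883, 19.975048065185547), 87.1375961303711)
[[552.5 118.4  40. ]
 [555.1  81.1  40. ]
 [488.3  76.2  40. ]
 [485.7 113.3  40. ]] [[520.28733361  97.25489396  40.        ]]
```

View pics/crop.png

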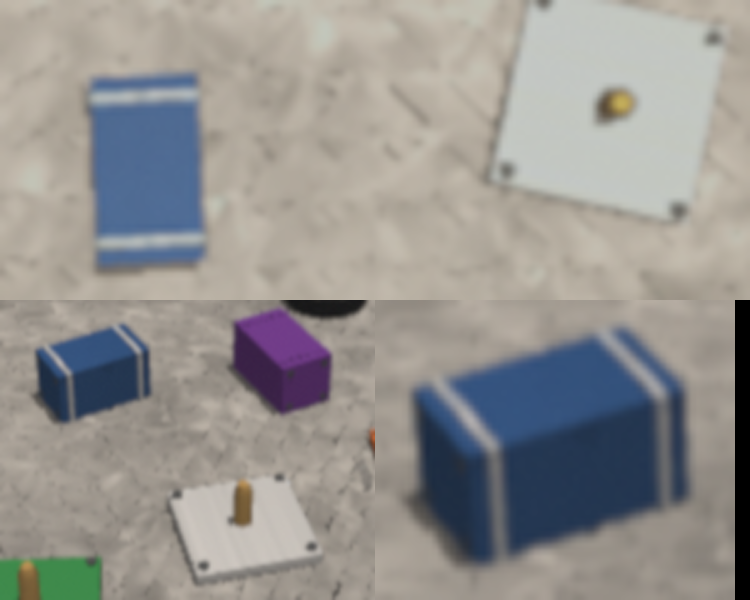

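The crop shows the plain blue block with its silver bands, and the white-metal gauge with its brass pin at top (388,265) and side (332,297). The near end of the block shows no obvious hole, so I'll check the pixels there and triangulate the tip.

```bash
python3 - <<'E'
from h import *
s=cv2.imread("pics/side0.png")
print(s[240:276,244:262].mean(2).astype(int))
for a,b in (((388.3,265.2),(332,298)),((388.3,265.2),(331.5,297))): print(cross(a,b))
X=np.array([[548.6,-80,40.]]); print(proj("top",X),proj("side",X))
# near-end face normal/centre projections
u=np.array([-66.8,-5,0]);u/=np.linalg.norm(u); c=np.array([520.5,97.3,20]); print(u,np.arctan2(u[1],u[0]),proj("side",[c+35*u,c-35*u]))
E
```

```text
[[160 162 165 168 169 168 165 159 153 153 153 154 154 152 150 148 148 141]
 [158 161 165 167 166 164 160 155 154 152 150 149 147 143 136 128 125 117]
 [155 155 156 160 159 158 155 153 154 156 146 137 130 122 112 103  99  94]
 [149 147 148 153 154 150 145 140 147 159 146 122 105  97  93  89  89  88]
 [144 141 143 148 146 131 121 116 124 151 154 131 103  90  87  88  87  87]
 [144 144 145 146 138 106  93  94 103 129 151 150 127 102  90  87  87  87]
 [148 149 150 150 138  98  77  84  90 104 130 153 150 127 102  89  88  87]
 [155 156 156 155 141 100  69  75  85  90 106 134 154 152 127  99  88  88]
 [159 159 159 157 144 105  66  64  77  86  91 107 136 162 155 123  95  87]
 [154 156 158 157 146 108  65  53  65  77  86  92 113 150 170 153 113  91]
 [149 151 156 157 147 110  67  49  53  66  78  86  96 124 161 168 138 104]
 [151 151 153 153 144 112  68  49  49  55  67  80  88 101 132 158 155 125]
 [150 152 151 150 144 118  74  49  47  50  55  70  83  90 104 131 152 146]
 [147 152 153 151 147 127  80  49  47  47  49  59  74  84  90 104 129 150]
 [146 153 157 157 154 138  86  49  47  47  47  51 
[... 1246 characters left out ...]
 159 158 157 155 143 108  87  75  60  51  53  56  60]
 [165 164 163 163 161 159 157 157 157 152 128 101  83  71  61  58  59  62]
 [165 164 163 162 160 159 158 157 158 156 147 124 100  88  82  79  77  81]
 [164 162 161 159 159 158 157 157 156 155 153 143 126 118 113 109 110 115]
 [161 157 156 156 157 156 154 153 150 148 148 149 146 143 137 129 134 139]]
(array([549.23276374, -79.54791072,  39.5835036 ]), np.float64(0.7462342024748839))
(array([548.90814563, -79.12246275,  41.39155452]), np.float64(0.13256906068951718))
[[388.65709522 265.35745873]] [[331.52803477 298.09730447]]
[-0.99721043 -0.0746415   0.        ] -3.0668816707830255 [[253.77253117 259.78067456]
 [289.22081245 248.43342266]]
```

```bash
python3 -m crank '[[[0,0,0],[0,0,0]]]' 1; python3 - <<'E'
from h import *
s=env.state(); print(s["q"],s["eef_pos"],s["orientation"])
E
```

```text
time_s: 0.22
eef_pos: [127.4, 534.9, 404.1]
orientation: [-3.14, 0.0, 2.908]
force: [0.2, -0.1, -0.5]
gripper_width: 85.3
gripper_force: 0.0
[-1.37870358  0.31138715  0.01400294  1.51234756 -0.00436454  1.31920716
 -0.02720032] [127.35854693 534.88200886 404.093334  ] [-3.14027665e+00  1.00217591e-04  2.90787791e+00]
```

```bash
cat >> h.py <<'E'
from scipy.spatial.transform import Rotation as Ro
def cur():
    s=env.state(); return np.array(s["eef_pos"]),Ro.from_euler("xyz",s["orientation"]),s
def plan(p,R):
    """shift (in present tool axes) and turn still to go, in move units, and least rows"""
    p0,R0,s=cur(); d=R0.inv().apply(np.array(p)-p0)/750; w=(R0.inv()*R).as_rotvec(degrees=True)/180
    print("shift",d.round(4),"turn",w.round(4),"rows",np.linalg.norm(d)*12,np.linalg.norm(w)*180/10.7)
def axes(x,z):
    x=np.array(x,float);z=np.array(z,float);z/=np.linalg.norm(z);x-=z*(x@z);x/=np.linalg.norm(x); return Ro.from_matrix(np.c_[x,np.cross(z,x),z])
E
python3 - <<'E'
from h import *
plan([508.5,96.4,330],axes([-.9972,-.0746,0],[0,0,-1]))
E
```

```text
shift [-0.6298 -0.4509  0.0994] turn [-0.0004 -0.     -0.0982] rows 9.370935171109013 1.6513392874910395
```

```bash
python3 -m crank '[[[-0.045,-0.0322,0.0071],[0,0,0]],[[-0.045,-0.0322,0.0071],[0,0,0]],[[-0.045,-0.0322,0.0071],[0,0,0]],[[-0.045,-0.0322,0.0071],[0,0,0]],[[-0.045,-0.0322,0.0071],[0,0,0]],[[-0.045,-0.0322,0.0071],[0,0,0]],[[-0.045,-0.0322,0.0071],[0,0,0]],[[-0.045,-0.0322,0.0071],[0,0,0]],[[-0.045,-0.0322,0.0071],[0,0,0]],[[-0.045,-0.0322,0.0071],[0,0,0]],[[-0.045,-0.0322,0.0071],[0,0,0]],[[-0.045,-0.0322,0.0071],[0,0,0]],[[-0.045,-0.0322,0.0071],[0,0,0]],[[-0.045,-0.0322,0.0071],[0,0,0]],[[0,0,0],[0,0,-0.05]],[[0,0,0],[0,0,-0.048]],[[0,0,0],[0,0,0]],[[0,0,0],[0,0,0]]]' 1; python3 - <<'E'
from h import *
print(env.state()["q"].round(3)); plan([508.5,96.4,179],axes([-.9972,-.0746,0],[0,0,-1]))
E
```

```text
time_s: 2.48
eef_pos: [508.6, 96.8, 330.1]
orientation: [3.142, -0.0, -3.069]
force: [-0.1, 0.0, 0.7]
gripper_width: 85.4
gripper_force: 0.0
[-0.511  0.309  0.365  1.726 -0.121  1.128  1.533]
shift [ 2.000e-04 -6.000e-04  2.015e-01] turn [ 0.     -0.     -0.0007] rows 2.4176346494279706 0.012577818080759761
```

```bash
python3 -m crank '[[[0,-0.0006,0.05],[0,0,0]],[[0,0,0.05],[0,0,0]],[[0,0,0.05],[0,0,0]],[[0,0,0.03],[0,0,0]],[[0,0,0.0215],[0,0,0]],[[0,0,0],[0,0,0]],[[0,0,0],[0,0,0]]]' 1 && python3 -m crank '[[[0,0,0],[0,0,0]],[[0,0,0],[0,0,0]],[[0,0,0],[0,0,0]],[[0,0,0],[0,0,0]],[[0,0,0],[0,0,0]],[[0,0,0],[0,0,0]],[[0,0,0],[0,0,0]],[[0,0,0],[0,0,0]]]' 0
```

```text
time_s: 3.35
eef_pos: [509.4, 96.4, 180.0]
orientation: [3.141, 0.002, -3.068]
force: [-0.1, -0.5, 0.5]
gripper_width: 85.5
gripper_force: 0.0
time_s: 4.35
eef_pos: [509.3, 96.5, 179.8]
orientation: [3.141, 0.002, -3.067]
force: [-0.7, 0.9, 5.6]
gripper_width: 39.3
gripper_force: 61.8
```

```bash
python3 -m crank '[[[0,0,-0.05],[0,0,0]],[[0,0,-0.05],[0,0,0]],[[0,0,-0.05],[0,0,0]],[[0,0,-0.05],[0,0,0]],[[0,0,-0.06],[0,0,0]],[[0,0,-0.06],[0,0,0]],[[0,0,0],[0,0,0]],[[0,0,0],[0,0,0]]]'; python3 - <<'E'
from h import *
print(env.state()["q"].round(3)); plan([548.9,100,400],axes([0,0,1],[0,-1,0]))
E
```

```text
time_s: 5.35
eef_pos: [508.2, 96.1, 417.5]
orientation: [-3.141, -0.003, -3.068]
force: [-1.0, 0.4, -2.3]
gripper_width: 39.6
gripper_force: 61.2
[-0.527  0.244  0.382  1.587 -0.093  1.332  1.512]
shift [-0.0546  0.0011  0.0231] turn [ 0.3678  0.3949 -0.3669] rows 0.7116646584420246 10.977568202924163
```

```bash
python3 -m crank '[[[0,0,0],[0.0307,0.0329,-0.0306]],[[0,0,0],[0.0307,0.0329,-0.0306]],[[0,0,0],[0.0307,0.0329,-0.0306]],[[0,0,0],[0.0307,0.0329,-0.0306]],[[0,0,0],[0,0,0]]]'; python3 - <<'E'
from h import *
print(env.state()["q"].round(3)); plan([548.9,100,400],axes([0,0,1],[0,-1,0]))
E
```

```text
time_s: 5.98
eef_pos: [508.6, 97.8, 415.7]
orientation: [-2.824, -0.475, -2.747]
force: [-0.0, 0.2, -2.4]
gripper_width: 39.3
gripper_force: 61.2
[-0.589  0.418  0.35   1.432  0.25   1.725  1.791]
shift [-0.0547 -0.0185  0.0012] turn [ 0.2448  0.2631 -0.2438] rows 0.6935410650769709 7.305235798944855
```

```bash
python3 -m crank '[[[0,0,0],[0.0307,0.0329,-0.0306]],[[0,0,0],[0.0307,0.0329,-0.0306]],[[0,0,0],[0.0307,0.0329,-0.0306]],[[0,0,0],[0.0307,0.0329,-0.0306]],[[0,0,0],[0,0,0]]]'; python3 - <<'E'
from h import *
print(env.state()["q"].round(3)); plan([548.9,100,400],axes([0,0,1],[0,-1,0]))
E
```

```text
time_s: 6.6
eef_pos: [508.3, 96.8, 417.1]
orientation: [-2.592, -1.007, -2.515]
force: [0.6, 0.6, -2.0]
gripper_width: 39.0
gripper_force: 61.2
[-0.67   0.521  0.315  1.46   0.683  1.905  2.151]
shift [-0.044  -0.0383 -0.0083] turn [ 0.1222  0.1325 -0.1226] rows 0.7071329705441767 3.6673226942862125
```

```bash
python3 -m crank '[[[0,0,0],[0.0305,0.033,-0.0306]],[[0,0,0],[0.0305,0.033,-0.0306]],[[0,0,0],[0.0305,0.033,-0.0306]],[[0,0,0],[0.0305,0.033,-0.0306]],[[0,0,0],[0,0,0]],[[0,0,0],[0,0,0]]]'; python3 - <<'E'
from h import *
print(env.state()["q"].round(3)); plan([548.9,100,400],axes([0,0,1],[0,-1,0]))
for n in("top","side"): cv2.imwrite(f"pics/{n}1.png",env.capture(n)[:,:,::-1])
E
```

```text
time_s: 7.35
eef_pos: [508.8, 95.6, 419.4]
orientation: [-2.095, -1.564, -2.621]
force: [0.5, 0.5, -1.7]
gripper_width: 39.2
gripper_force: 61.3
[-0.749  0.544  0.293  1.652  1.154  1.895  2.499]
shift [-0.0262 -0.0533 -0.006 ] turn [ 0.0012  0.001  -0.0018] rows 0.71590645174389 0.04041580208567281
```

View pics/side1.png

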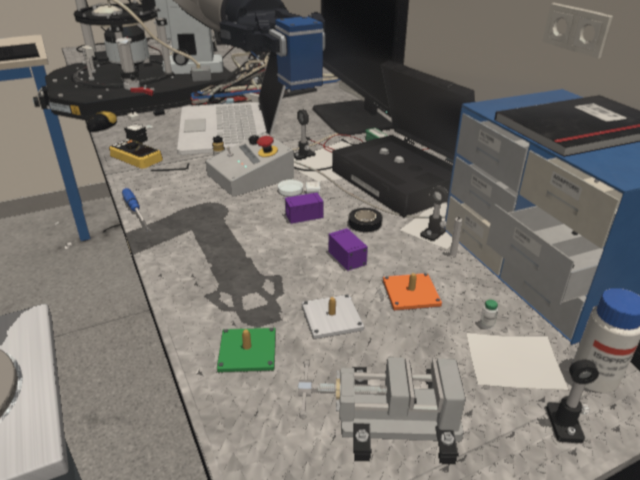

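The block is now upright at (299,55), held from the +y side. I'll enlarge its upper end in both views to see whether the hole is there.

```bash
python3 - <<'E'
from h import *
p,R,s=cur(); g=p+155*R.apply([0,0,1]); up=g+23*np.array([0,0,1])
a=proj("top",up)[0];b=proj("side",up)[0];print(g,a,b)
t=cv2.imread("pics/top1.png");s=cv2.imread("pics/side1.png")
f=lambda im,c:cv2.resize(cv2.copyMakeBorder(im,40,40,40,40,0)[int(c[1])+5:int(c[1])+75,int(c[0])+5:int(c[0])+75],(390,390),interpolation=2)
cv2.imwrite("pics/c1.png",np.hstack([f(t,a),f(s,b)]))
E
```

```text
[508.55078304 -59.2852962  419.21416526] [433.10086486 295.97921313] [296.02969117  19.66200765]
```

View pics/c1.png

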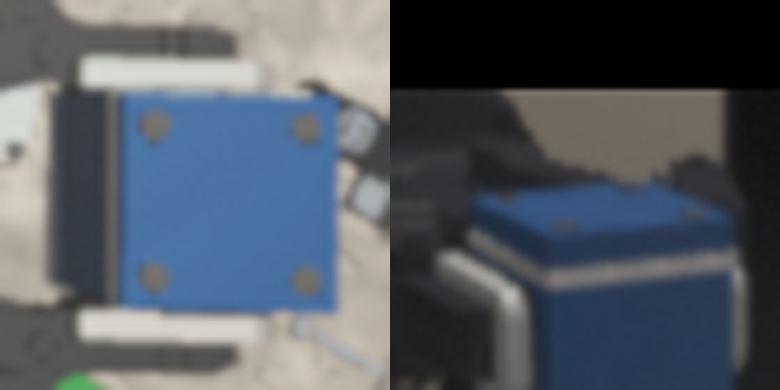

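The upper end shows four screws and is solid, so the hole faces down as wanted. I'll measure the block's offset in the hand from this top view.

```bash
cat >> h.py <<'E'
def upface(off=23):
    p,R,s=cur(); g=p+155*R.apply([0,0,1]); z=g[2]+off; im=env.capture("top")[:,:,::-1].copy()
    c=proj("top",[g[0],g[1]-5,z])[0].astype(int); x0,y0=c-32; w=im[y0:y0+64,x0:x0+64]
    m=cv2.inRange(cv2.cvtColor(w,cv2.COLOR_BGR2HSV),(95,110,120),(125,255,255)); m=cv2.morphologyEx(cv2.morphologyEx(m,3,np.ones((7,7))),2,np.ones((5,5)))
    k=max(cv2.findContours(m,0,2)[0],key=cv2.contourArea); r=cv2.minAreaRect(k); u=np.array(r[0])+[x0,y0]
    P=plane("top",u,z)[0]; print("rect",r,"px",u,"world",P,"minus g",P-g)
E
python3 - <<'E'
from h import *
upface(); plan([548.9,80.8,130],axes([0,0,1],[0,-1,0]))
E
```

```text
rect ((33.5, 31.5), (37.0, 37.0), 90.0) px [438.5 295.5] world [509.14601906 -64.84666085 442.21416526] minus g [ 0.59523602 -5.56136465 23.        ]
shift [-0.3863 -0.0513  0.0205] turn [ 0.0008  0.0005 -0.0016] rows 4.682279763927166 0.03124772956273227
```

```bash
python3 -m crank '[[[-0.0483,-0.0064,0.0026],[0.0008,0.0005,-0.0016]],[[-0.0483,-0.0064,0.0026],[0,0,0]],[[-0.0483,-0.0064,0.0026],[0,0,0]],[[-0.0483,-0.0064,0.0026],[0,0,0]],[[-0.0483,-0.0064,0.0026],[0,0,0]],[[0,0,0],[0,0,0]]]'; python3 - <<'E'
from h import *
print(env.state()["q"].round(3)); plan([548.9,80.8,130],axes([0,0,1],[0,-1,0]))
E
```

```text
time_s: 8.25
eef_pos: [532.3, 86.1, 235.7]
orientation: [1.117, -1.564, 0.455]
force: [0.2, -0.9, -1.1]
gripper_width: 39.3
gripper_force: 61.3
[-0.685  0.843  0.255  1.678  1.051  1.733  2.222]
shift [-0.1408 -0.023   0.0066] turn [-0.0004 -0.001   0.002 ] rows 1.7139790218624196 0.03818173448799787
```

Joint ranges look comfortable. Continuing down to above the pin.

```bash
python3 -m crank '[[[-0.047,-0.0077,0.0022],[0,-0.001,0.002]],[[-0.047,-0.0077,0.0022],[0,0,0]],[[-0.047,-0.0077,0.0022],[0,0,0]],[[0,0,0],[0,0,0]],[[0,0,0],[0,0,0]]]'; python3 - <<'E'
from h import *
print(env.state()["q"].round(3)); plan([548.9,80.8,112],axes([0,0,1],[0,-1,0])); upface()
for n in("top","side"): cv2.imwrite(f"pics/{n}2.png",env.capture(n)[:,:,::-1])
E
```

```text
time_s: 8.88
eef_pos: [550.6, 81.6, 134.6]
orientation: [-1.606, -1.564, -3.104]
force: [-0.8, -0.9, -1.5]
gripper_width: 39.2
gripper_force: 61.3
[-0.65   1.038  0.238  1.601  1.018  1.665  2.108]
shift [-0.0301  0.0025  0.001 ] turn [-0.0006  0.0001 -0.0022] rows 0.3622884354127299 0.03885580798037391
rect ((33.0, 33.0), (22.0, 22.0), 90.0) px [400. 263.] world [549.99755998 -79.06092522 157.52358708] minus g [-0.92660225 -5.62166081 23.        ]
```

View pics/side2.png

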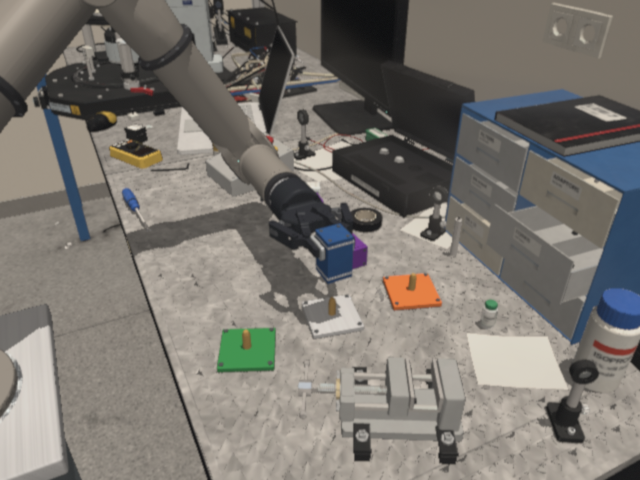

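View pics/top2.png

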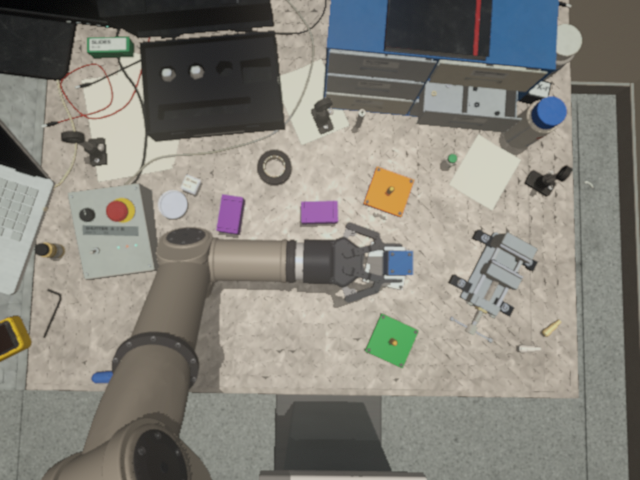

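The hand is over the pin: the block is at top (400,263) and side (335,252). The wrist hub at top (187,245) is close to the purple block, so I'll yaw the tool 15° to swing it towards the base before lowering.

```bash
python3 - <<'E'
from h import *
a=np.radians(15); z=[np.sin(a),-np.cos(a),0]
plan([507.3,75.4,118],axes([0,0,1],z))
E
```

```text
shift [-0.0213  0.0577  0.0081] turn [ 0.0828  0.0002 -0.0023] rows 0.7447141941751951 1.3926545287100733
```

```bash
python3 -m crank '[[[0,0.0289,0.004],[0,0,0]],[[0,0.0288,0.0041],[0,0,0]],[[0,0,0],[0.0276,0,-0.0008]],[[0,0,0],[0.0276,0,-0.0008]],[[0,0,0],[0.0276,0,-0.0007]],[[-0.0213,0,0],[0,0,0]],[[0,0,0],[0,0,0]],[[0,0,0],[0,0,0]]]'; python3 - <<'E'
from h import *
a=np.radians(15); z=[np.sin(a),-np.cos(a),0]
print(env.state()["q"].round(3))
plan([507.3,75.4,92],axes([0,0,1],z))
im=env.capture("side")[:,:,::-1]; t=env.capture("top")[:,:,::-1]
cv2.imwrite("pics/s3.png",np.hstack([cv2.resize(im[210:330,270:400],(416,384),interpolation=2),cv2.resize(t[200:320,360:480],(384,384),interpolation=2)]))
E
```

```text
time_s: 10.02
eef_pos: [507.0, 75.1, 116.0]
orientation: [1.722, -1.568, 0.11]
force: [-0.5, -1.2, -2.0]
gripper_width: 39.3
gripper_force: 61.3
[-0.721  0.997  0.225  1.846  1.193  1.503  1.929]
shift [-0.032  -0.0006 -0.0003] turn [0.0002 0.0001 0.0009] rows 0.38362116949087216 0.01633951838639125
```

View pics/s3.png

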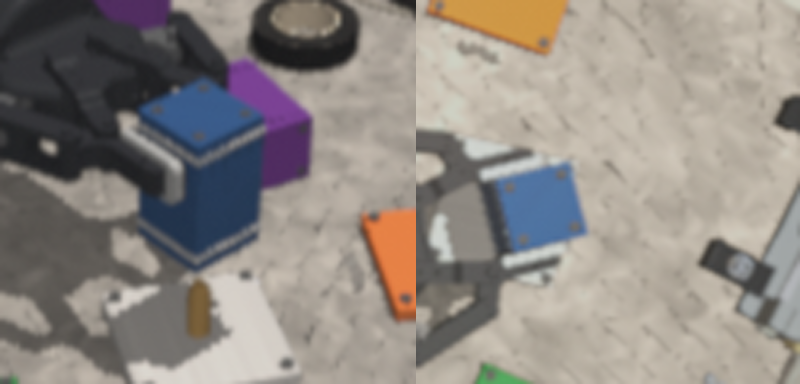

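The block is upright above the pin. Top-face corners in the top crop average to px (398.6,264.3). I'll check that against the pin axis and lower in stages.

```bash
python3 - <<'E'
from h import *
print(plane("top",(398.6,264.3),139.0), plane("top",(388.2,265.2),38))
E
python3 -m crank '[[[-0.016,-0.0006,0],[0,0,0.0009]],[[-0.016,0,0],[0,0,0]],[[0,0,0],[0,0,0]]]'
```

```text
[[548.3269056  -80.24214695 139.        ]] [[548.9262528  -79.46554816  38.        ]]
time_s: 10.5
eef_pos: [506.6, 75.3, 90.6]
orientation: [1.895, -1.568, -0.062]
force: [0.7, 0.9, -2.3]
gripper_width: 39.0
gripper_force: 61.3
```

```bash
python3 -m crank '[[[-0.004,0,0],[0,0,0]],[[-0.004,0,0],[0,0,0]],[[-0.004,0,0],[0,0,0]],[[-0.002,0,0],[0,0,0]],[[0,0,0],[0,0,0]]]'; python3 -c "
from h import *
print(env.state()['q'].round(3))
a=np.radians(15);plan([507.3,75.4,58],axes([0,0,1],[np.sin(a),-np.cos(a),0]))"
```

```text
time_s: 11.12
eef_pos: [507.0, 75.3, 81.5]
orientation: [2.52, -1.57, -0.687]
force: [-0.4, -0.6, -1.1]
gripper_width: 39.5
gripper_force: 61.3
[-0.716  1.068  0.216  1.819  1.184  1.488  1.885]
shift [-0.0313 -0.0004 -0.    ] turn [-0.0001  0.0003  0.0002] rows 0.3756196843799716 0.006166597223070891
```

The bottom is about 5 mm below the tip with no contact force, so the pin has entered the hole. Continuing down.

```bash
python3 -m crank '[[[-0.005,-0.0004,0],[0,0,0]],[[-0.005,0,0],[0,0,0]],[[-0.005,0,0],[0,0,0]],[[-0.005,0,0],[0,0,0]],[[-0.005,0,0],[0,0,0]],[[0,0,0],[0,0,0]]]'
```

```text
time_s: 11.88
eef_pos: [507.2, 75.4, 62.4]
orientation: [2.251, -1.569, -0.419]
force: [-0.4, -1.3, -0.2]
gripper_width: 39.2
gripper_force: 61.3
```

```bash
python3 -m crank '[[[-0.003,0,0],[0,0,0]],[[-0.002,0,0],[0,0,0]],[[-0.002,0,0],[0,0,0]],[[0,0,0],[0,0,0]]]'
```

```text
time_s: 12.38
eef_pos: [507.3, 75.4, 57.6]
orientation: [2.442, -1.57, -0.609]
force: [-0.2, 0.0, -1.2]
gripper_width: 39.6
gripper_force: 61.4
```

```bash
python3 -m crank '[[[-0.002,0,0],[0,0,0]],[[0,0,0],[0,0,0]]]';python3 -m crank '[[[-0.0015,0,0],[0,0,0]],[[0,0,0],[0,0,0]]]'
```

```text
time_s: 12.62
eef_pos: [507.3, 75.4, 57.0]
orientation: [-0.122, -1.568, 1.954]
force: [-1.4, 3.3, 4.3]
gripper_width: 39.4
gripper_force: 61.8
time_s: 12.88
eef_pos: [507.4, 75.4, 56.7]
orientation: [-0.204, -1.566, 2.036]
force: [-3.0, 5.0, 7.8]
gripper_width: 39.3
gripper_force: 62.1
```

```bash
python3 -m crank '[[[-0.001,0,0],[0,0,0]],[[0,0,0],[0,0,0]],[[0,0,0],[0,0,0]]]'; python3 - <<'E'
from h import *
im=env.capture("side")[:,:,::-1]
cv2.imwrite("pics/s4.png",cv2.resize(im[240:360,220:400],(792,528),interpolation=2))
E
```

```text
time_s: 13.25
eef_pos: [507.4, 75.5, 56.4]
orientation: [-0.228, -1.565, 2.059]
force: [-4.5, 5.2, 8.5]
gripper_width: 39.3
gripper_force: 62.1
```

View pics/s4.png

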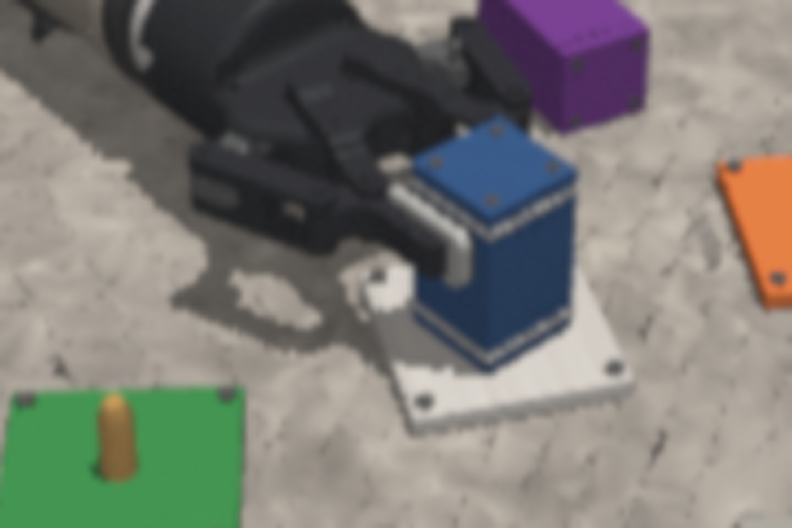

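The block stands flush on the base at crop (490,365) with the pin fully inside. Lifting off now.

```bash
python3 -m crank '[[[0.005,0,0],[0,0,0]],[[0.01,0,0],[0,0,0]],[[0.01,0,0],[0,0,0]],[[0.01,0,0],[0,0,0]],[[0.015,0,0],[0,0,0]],[[0.02,0,0],[0,0,0]],[[0.04,0,0],[0,0,0]],[[0.04,0,0],[0,0,0]],[[0.04,0,0],[0,0,0]],[[0.04,0,0],[0,0,0]],[[0.04,0,0],[0,0,0]],[[0.04,0,0],[0,0,0]],[[0,0,0],[0,0,0]],[[0,0,0],[0,0,-0.05]],[[0,0,0],[0,0,-0.05]],[[0,0,0],[0,0,0]]]'; python3 -c "
from h import *
print(env.state()['q'].round(3))"
```

```text
time_s: 15.3
eef_pos: [507.1, 74.9, 285.8]
orientation: [1.575, -1.256, 0.257]
force: [0.1, -0.6, -1.1]
gripper_width: 39.1
gripper_force: 61.3
[-0.734  0.657  0.247  1.89   1.259  1.608  2.51 ]
```

```bash
python3 -m crank '[[[0,0,0],[0,0,0.055]],[[0,0,0],[0,0,0.055]],[[0,0,0],[0,0,0.055]],[[0,0,0],[0,0,0.055]],[[0,0,0],[0,0,0.055]],[[0,0,0],[0,0,0.055]],[[0,0,0],[0,0,0.055]],[[0,0,0],[0,0,0.055]],[[0,0,0],[0,0,0.055]],[[0,0,0],[0,0,0.055]],[[0,0,0],[0,0,0.055]],[[0,0,0],[0,0,0.055]],[[0,0,0],[0,0,0.055]],[[0,0,0],[0,0,0.055]],[[0,0,0],[0,0,0.055]],[[0,0,0],[0,0,0.055]],[[0,0,0],[0,0,0.055]],[[0,0,0],[0,0,0.055]],[[0,0,0],[0,0,0.055]],[[0,0,0],[0,0,0.055]]]'; python3 -m crank '[[[0,0,0],[0,0,0]],[[0,0,0],[0,0,0]]]'; python3 -c "
from h import *
print(env.state()['q'].round(3)); a=np.radians(15);plan([507.3,75.4,286],axes([0,0,-1],[np.sin(a),-np.cos(a),0]))"
```

```text
time_s: 17.8
eef_pos: [507.2, 75.2, 286.0]
orientation: [1.753, 1.564, 0.444]
force: [0.1, 0.6, -1.7]
gripper_width: 39.4
gripper_force: 61.4
time_s: 18.05
eef_pos: [507.4, 75.2, 286.4]
orientation: [-1.967, 1.568, 3.008]
force: [0.0, 0.1, -1.6]
gripper_width: 39.2
gripper_force: 61.4
[-0.959  0.714  0.555  1.898  1.155  1.442 -0.886]
shift [ 0.0005  0.     -0.0003] turn [ 0.0001 -0.0003  0.0008] rows 0.006764825461586143 0.014020157399073318
```

```bash
python3 - <<'E'
from h import *
p,R,_=cur(); g=p+160*R.apply([0,0,1])
f=lambda n,z:(lambda im,c:cv2.resize(im[max(c[1]-40,0):c[1]+40,c[0]-40:c[0]+40],(400,400),interpolation=2))(env.capture(n)[:,:,::-1],proj(n,g+[0,0,z])[0].astype(int))
cv2.imwrite("pics/s5.png",np.hstack([f("top",40),f("side",12)]))
s=env.state(); print(np.abs(s["qvel"]).max())
E
```

```text
0.004563937760766947
```

View pics/s5.png

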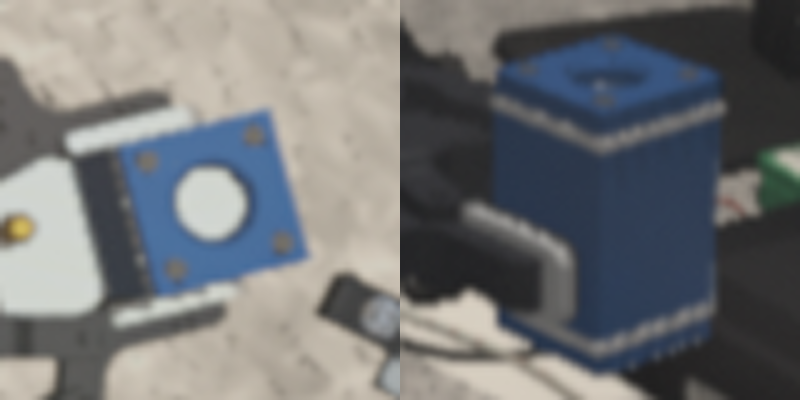

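The hole (light floor, at crop (212,203)) faces straight up and the block is upright, about 26 cm above the table and still.

```bash
python3 -c "
from cell import env
print(env.job_done())"
```

```text
the job is handed in; nothing more can be done
None
```

I set the blue spacer hole-down over the brass gauge pin until it stood on the base, lifted it off, turned it over and handed the job in with the gripper still holding it, hole straight up and underside about 26 cm above the table, at 18 s of 72 s; the bystanders were not touched.

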